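Bring the bowl and its coaster round to the front of the kitchen carousel

TASK

First balance the little round cork coaster flat and centred on the rounded top of the upturned bowl on the carousel and let go of it. Then turn the carousel until that bowl faces the front, in line with the brass pointer on the foot, with the coaster still balanced on it. Finish while holding the carousel still there: do not let go of it at the end; and leave the mug, the amber jar and the spoon alone.

Things in the scene. Friction and masses are not known exactly. Their poses are not given: they have to be found in the camera images.
- coaster: Loose plain cork disc, 56 mm across, 12 mm thick, about 30 g, lying flat alone on the worktop to the robot's right. Origin: centre of its underside; z is its axis, up. Soft enough to lie steadily on the dome within about 10 mm of its top; jerky turning can tip it off.
- stand: The carousel's fixed foot: dark wooden disc 310 mm across, 12 mm high, on the worktop. Origin: centre of its underside, on the turning axis. Its own -x axis points to the front, where a 22 mm wide, 12 mm high brass pointer sticks out to about 205 mm from the axis. Turning the board clockwise seen from above is the shorter way to front.
- turntable: Turning board: wooden disc 300 mm across, 16 mm thick, turns both ways over a full turn, friction 0.06 N m, no spring or clicks, stays where left. Origin on the axis, 14 mm above the worktop; z up. Fixed on it, 100 mm from the axis: bowl on its -x side, tumbler on +y, corked jar on +x, tin on -y (56 to 62 mm high). Bowl at front = its x axis points as the foot's. Starts 50 to 135 degrees off.
- handle (a point): Middle of the handle: a dark wooden upright fin on a thin steel post (14 mm across) on the turning axis; 50 mm long along the turntable's x axis, 18 mm thick along its y, 42 mm high. This point is 171 mm above the worktop; the fin reaches 21 mm above and below it. It can be pinched from above across its 18 mm.
- bowl_top (a point): Highest point of the upturned white ceramic bowl, 100 mm above the worktop, 100 mm from the turning axis; the coaster is to be balanced here. The bowl, part of the turntable, is the only thing there with a domed top: 90 mm across (94 mm at the lip), 70 mm high, straight side for 25 mm, above that a half sphere of 45 mm radius.
- mug: Loose white mug, 80 mm across, 90 mm high, bystander. Origin: centre of its underside.
- storage_jar: Loose amber glass jar with steel cap, 70 mm across, 110 mm high, bystander. Origin: centre of its underside.
- spoon: Loose spoon lying on the worktop, bystander. Its x axis runs from handle to bowl of the spoon.

How it is judged:
On the way, in this order (a step that is already met when the one before it is completed fails the run):
1. the coaster lies balanced on the upturned bowl, let go of (distance between coaster and bowl_top below 0.016 m and angle between coaster's own z axis and vertical below 0.3 rad and contact force between coaster and turntable above 0.05 N and contact force between coaster and the fingers below 0.05 N and linear speed of coaster below 0.05 m/s), for 0.3 s.
2. after that, the carousel is turned until the bowl is at the front (x of bowl_top in the frame of stand below -0.08 m and y of bowl_top in the frame of stand between -0.018 and 0.018 m), for 0.2 s.
At the end, for the whole second after the job is handed in: Bowl at the front (centre within 18 mm sideways of the pointer line, about 10 degrees), turntable still, fingers holding it (over 1 N); coaster at rest on the dome alone, centred within 16 mm, tilted under 0.3 rad, not touched by the fingers (all of step 1 and all of step 2 and angular speed of turntable below 0.08 rad/s and contact force between the fingers and turntable above 1 N); the arm keeps its last pose, push and grip.
It fails at once if the mug, the jar or the spoon is moved more than 30 mm (distance of any of mug, storage_jar, spoon from where it was at the start of the episode above 0.03 m).
It also fails if it takes over 45 s, if anything falls off the work surface, if the arm or the gripper's body presses on something with over 40 N, if the wrist force passes 120 N, or if a joint passes its speed limit or range.

ROBOT

A 6-joint arm with a two-finger parallel gripper is mounted at the origin on the work surface. World frame = base frame: x ahead of the robot, y to its left, z up, the work surface at z = 0. Lengths are in m, angles in rad, forces in N, time in s.
With the tool pointing down it reaches from about 0.3 to 0.75 m from the base axis. Payload 8.5 kg.
Tool frame: the origin (TCP) lies midway between the tips of the shut fingers; the grasp point (between the pads) lies 19 mm behind it (arm.grip_point_offset is the z of the grasp point in the tool frame, in m); z points along the fingers, y is the line along which they close (so a half turn about z gives the same grasp; the last joint's range is limited). The gripper opens to 85 mm and grips with 20 to 120 N. Pads are 22 mm wide; open, the fingers measure 114 mm over their backs; the gripper's body (76 mm by 85 mm) begins 54 mm behind the grasp point. The pads swing forward as they close: fully open they stand 13 mm farther back than shut.
Start: joints at [1.075, 0.381, 1.297, -0, 1.464, -0.215], TCP at [0.152, 0.528, 0.231] pointing down, gripper open.
Joint ranges: [-3.11, 3.11], [-0.89, 2.33], [0.22, 2.48], [-1.42, 4.56], [0.17, 2.85], [-2.88, 2.88]. Speed limits (rad/s): [2.39, 2.39, 3.14, 3.14, 3.14, 3.14].

INTERFACE

Orientations are given as [roll, pitch, yaw] about the fixed x, y, z axes, in that order (R = Rz(yaw) Ry(pitch) Rx(roll)).
In Python, from station import readout, viewer, job_done, models, arm gives the robot as it stands.
- The arm moves only by the tool servo_tool, never from a script. Its argument "rows" is a list of rows, each an object with "dp": the shift along the tool's x, y, z normalised to -1 to 1, where 1 is 0.25 m, a list of three; "rot": the turn, a rotation vector about the tool's x, y, z normalised to -1 to 1, where 1 is pi rad, a list of three; "hand": the opening in per cent of the stroke, from 0 (shut) to 100 (fully open). In form: [{"dp": [tx, ty, tz], "rot": [ax, ay, az], "hand": hand}, ...]. A call has 1 to 10 rows; each row shifts and turns the commanded pose from where the row before left it, along the tool's axes as they then stand; what a row does not reach is not made up. A row lasts 1/8 s, in which the tool goes at most 62.5 mm and 10.7 degrees, less where a joint would pass 70% of its speed; a pose out of reach is approached as far as the arm can. A call with a number of a shift or a turn outside -1 to 1 is refused whole. A call with a gripper value outside its range is refused whole. The fingers move at their own pace and stop on an object; "grip_force" is the grip in N (left out, the last holds). Time passes only in rows, so rows that do not move let the fingers close. It gives the time, the measured TCP pose, the force, the opening and the grip force at its end, in the units of the state.
- readout.sense(): the state, without advancing time (a new reading comes with each control period).
- viewer.camera(name): name is "scene" or "top" or "wrist"; returns a dict with "img" (420x560x3 uint8, red, green, blue), "camera_matrix" (3x3 intrinsics, pixels), "D" ([k1, k2, p1, p2, k3] as OpenCV has them; the pictures are not rectified), "world_from_camera" (4x4, takes a point from camera to world coordinates); the wrist camera has in their place "mount" (4x4, takes a point from camera to tool coordinates, whose origin is the TCP and whose axes are the flange's). Camera axes: x right, y up, looking along -z (the intrinsics and any distortion apply to the point x, -y, -z); pixel columns grow to the right and rows downward; lengths in m; the calibration is good to about 2 mm. A picture is of the moment at which its call begins: read the wrist's pose just before it. There is no depth.
- job_done(): hands the job in; it is judged then, once.
Trained networks look in a picture, given as the dict that the camera call returned (one of the last four; its "shot" number tells which), for a name from the list of things; names that differ only in an ending like _2 or _b are one class to them, and where a whole thing is asked for, a point or a joint stands for the part that bears it (a point fixed in the world has none). Each returns a list of dicts, best first, with "conf" (0 to 1); they miss things now and then, are a little off and sometimes report something else, mostly with a low value. They report only what shows in the picture. A call takes as long as a camera call.
- models.spot_in(picture, target): "centre" ([x, y, z] in m, in world coordinates, good to about 4 mm: the middle of the surface that is visible of it).
- models.mark_of(picture, target): "centre" ([x, y, z] in m, in world coordinates, good to about 4 mm: a listed point, or the origin of a listed thing).
The state is a dict: "time_s": time; "qpos": joint angles; "dq": joint speeds; "effort": joint torques, N m; "tcp_pos": TCP position; "tool_rot": TCP orientation; "force": force on the tool from outside, world axes, zero at the start; "ft_torque": the same for the moment, N m; "width": opening from 0.0 (shut) to 1.0 (fully open); "grip_force": force on a finger pad.
Only numpy, scipy, OpenCV 4.12 (cv2) and the standard library are available. Lean on these libraries where they do the work, as an engineer would, in place of code of your own. Each camera call takes 0.05 s, during which the arm holds its last target. There are 200 camera calls.

## Working session

There is one attempt and no reset: what is moved stays moved. The work goes in short steps, Python scripts to look and compute and a tool call to move; the robot and the scene stay as the last step left them, time stands still between calls to the robot, and variables do not carry over. Pictures are saved under pics/ and viewed, at most 10 in all, crops included, and the job is handed in when it is done.

Besides the shell and the picture viewer there is one more tool, called after "Call:" as a command line: name --argument value ..., lists and objects as JSON in quotes. servo_tool: Moves the arm, as the interface text tells. Its arguments: {"type":"object","properties":{"rows":{"type":"array"},"grip_force":{"type":"number"}},"required":["rows"]}

```bash
mkdir -p pics; cat > look.py <<'E'
import cv2,numpy as np
from station import readout,viewer,models,arm
def m(p,names):
    for n in names:
        for f in (models.spot_in,models.mark_of):
            try:
                r=f(p,n); print(n,f.__name__,[(np.round(d['centre'],4).tolist(),round(d['conf'],2)) for d in r[:2]])
            except Exception as e: print(n,e)
E
python3 - <<'E'
from look import *
s=readout.sense(); print(s)
print(arm.grip_point_offset)
ims=[]
for n in('scene','top'):
    p=viewer.camera(n); cv2.imwrite(f'pics/{n}1.png',p['img'][:,:,::-1])
    print(n); m(p,['coaster','stand','turntable','handle','bowl_top','mug','storage_jar','spoon'])
E
```

```text
{'time_s': 0.0, 'qpos': array([ 1.07469557e+00,  3.81214825e-01,  1.29826731e+00, -1.65573301e-05,
        1.46360850e+00, -2.15315964e-01]), 'dq': array([-2.06086263e-03,  1.29043723e-04, -1.76465082e-03, -1.31766718e-03,
       -2.66980752e-04,  6.01831246e-05]), 'effort': array([ 5.57168623e-04, -4.48465490e+01, -2.31280750e+01, -1.47937794e-04,
        4.70163432e-03,  8.93474606e-06]), 'tcp_pos': array([0.1522804 , 0.52818917, 0.23069947]), 'tool_rot': array([-3.14012575e+00, -3.03972117e-04,  2.86080943e+00]), 'force': array([-1.09507735,  0.43215972, -0.11321794]), 'ft_torque': array([-0.05039647,  0.08048649, -0.00710238]), 'grip_force': 0.0, 'width': 0.9965881784217061}
-0.0187
scene
coaster call [([0.4826, -0.2703, 0.0094], 0.67)]
coaster call [([0.4784, -0.2687, -0.002], 0.8)]
stand call [([0.5971, 0.1124, 0.0312], 0.87)]
stand call []
turntable call [([0.5907, 0.1105, 0.029], 0.97)]
turntable call [([0.5606, 0.1243, 0.0121], 0.92)]
handle call [([0.5895, 0.1102, 0.0341], 0.96)]
handle call [([0.5622, 0.1268, 0.1717], 0.95)]
bowl_top call [([0.5873, 0.1147, 0.0272], 0.58)]
[... 443 characters left out ...]
9, -0.2794, 0.0029], 0.72)]
stand call [([0.5506, 0.1175, 0.0296], 0.62)]
stand call [([0.562, 0.1237, 0.0006], 0.89), ([0.5883, -0.4406, 0.0014], 0.37)]
turntable call [([0.5543, 0.1224, 0.0276], 0.63)]
turntable call [([0.563, 0.1275, 0.0139], 0.92)]
handle call [([0.5516, 0.1219, 0.0282], 0.74)]
handle call [([0.5609, 0.1264, 0.1668], 0.87)]
bowl_top call []
bowl_top call [([0.5716, 0.0258, 0.0984], 0.65)]
mug call []
mug call [([0.7352, -0.1948, 0.0011], 0.62), ([0.3382, 0.3944, 0.0067], 0.47)]
storage_jar call [([0.3374, 0.3782, 0.1171], 0.6)]
storage_jar call [([0.3367, 0.3949, 0.0057], 0.69)]
spoon call [([0.5949, -0.4401, 0.0148], 0.69)]
spoon call [([0.5893, -0.4416, 0.0016], 0.87)]
```

View pics/top1.png

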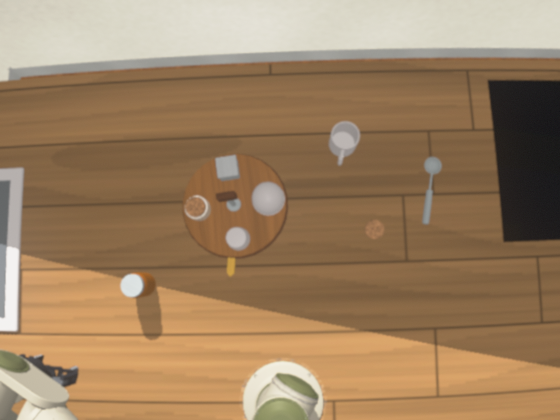

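View pics/scene1.png

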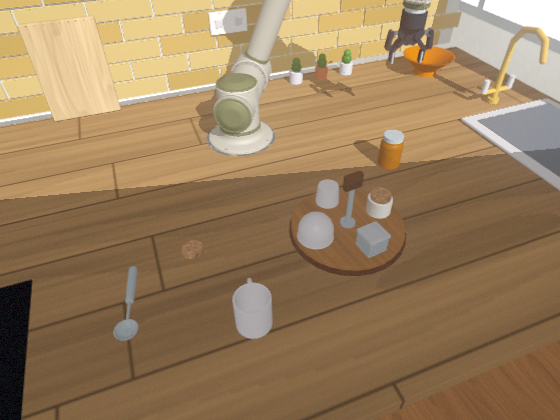

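Call:
servo_tool --rows '[{"dp": [-0.119, -0.151, 0], "rot": [0, 0, 0], "hand": 100}, {"dp": [-0.119, -0.151, 0], "rot": [0, 0, 0], "hand": 100}, {"dp": [-0.119, -0.151, 0], "rot": [0, 0, 0], "hand": 100}, {"dp": [-0.119, -0.151, 0], "rot": [0, 0, 0], "hand": 100}, {"dp": [-0.119, -0.151, 0], "rot": [0, 0, 0], "hand": 100}, {"dp": [-0.119, -0.151, 0], "rot": [0, 0, 0], "hand": 100}, {"dp": [-0.119, -0.151, 0], "rot": [0, 0, 0], "hand": 100}, {"dp": [-0.119, -0.151, 0], "rot": [0, 0, 0], "hand": 100}, {"dp": [-0.119, -0.151, 0], "rot": [0, 0, 0], "hand": 100}]'

```text
time_s: 2.82
tcp_pos: [0.3159, 0.1263, 0.2316]
tool_rot: [3.141, 0.001, 2.861]
force: [0.1, 1.0, 0.3]
width: 1.0
grip_force: 0.0
```

Call:
servo_tool --rows '[{"dp": [-0.119, -0.151, 0], "rot": [0, 0, 0], "hand": 100}, {"dp": [-0.119, -0.151, 0], "rot": [0, 0, 0], "hand": 100}, {"dp": [-0.119, -0.151, 0], "rot": [0, 0, 0], "hand": 100}, {"dp": [-0.119, -0.151, 0], "rot": [0, 0, 0], "hand": 100}, {"dp": [-0.119, -0.151, 0], "rot": [0, 0, 0], "hand": 100}, {"dp": [-0.119, -0.151, 0], "rot": [0, 0, 0], "hand": 100}, {"dp": [-0.119, -0.151, 0], "rot": [0, 0, 0], "hand": 100}, {"dp": [-0.119, -0.151, 0], "rot": [0, 0, 0], "hand": 100}, {"dp": [-0.119, -0.151, 0], "rot": [0, 0, 0], "hand": 100}]'

```text
time_s: 3.95
tcp_pos: [0.4791, -0.2744, 0.2313]
tool_rot: [3.142, 0.0, 2.861]
force: [0.3, -0.2, 0.9]
width: 0.997
grip_force: 0.0
```

Call:
servo_tool --rows '[{"dp": [0, 0, 0], "rot": [0, 0, 0.0513], "hand": 100}, {"dp": [0, 0, 0], "rot": [0, 0, 0.0513], "hand": 100}, {"dp": [0, 0, 0], "rot": [0, 0, 0.0513], "hand": 100}, {"dp": [0, 0, 0], "rot": [0, 0, 0.0513], "hand": 100}, {"dp": [0, 0, 0], "rot": [0, 0, 0.0513], "hand": 100}, {"dp": [0, 0, 0], "rot": [0, 0, 0.0513], "hand": 100}, {"dp": [0, 0, 0], "rot": [0, 0, 0.0513], "hand": 100}, {"dp": [0, 0, 0], "rot": [0, 0, 0.0513], "hand": 100}, {"dp": [0, 0, 0], "rot": [0, 0, 0], "hand": 100}]'

```text
time_s: 5.08
tcp_pos: [0.4786, -0.2728, 0.2313]
tool_rot: [-3.142, 0.0, 1.573]
force: [0.2, 0.7, 0.5]
width: 0.998
grip_force: 0.0
```

```bash
cat >> look.py <<'E'
from scipy.spatial.transform import Rotation as Ro
def cam(n):
    """picture, and 4x4 world_from_camera"""
    s=readout.sense(); p=viewer.camera(n)
    if n!='wrist': return p,np.array(p['world_from_camera'])
    T=np.eye(4); T[:3,:3]=Ro.from_euler('xyz',s['tool_rot']).as_matrix(); T[:3,3]=s['tcp_pos']
    return p,T@np.array(p['mount'])
def ray(p,T,uv,z):
    u=cv2.undistortPoints(np.array([[uv]],float),np.array(p['camera_matrix']),np.array(p['D'],float))[0,0]
    d=T[:3,:3]@np.array([u[0],-u[1],-1]); o=T[:3,3]; return o+d*(z-o[2])/d[2]
def shift(target,yaw=None):
    """units of dp (tool axes) to target; rot z units for yaw"""
    s=readout.sense(); R=Ro.from_euler('xyz',s['tool_rot']).as_matrix()
    print('t',s['time_s'],'tcp',s['tcp_pos'],'rot',s['tool_rot'],'q',s['qpos'].round(2),'w',s['width'],'F',s['force'])
    print('dp',(R.T@(np.array(target)-s['tcp_pos'])/0.25).round(4))
E
python3 - <<'E'
from look import *
p,T=cam('wrist'); cv2.imwrite('pics/w1.png',p['img'][:,:,::-1])
m(p,['coaster'])
shift([.479,-.275,.1])
E
```

```text
coaster call [([0.4778, -0.2703, 0.0096], 0.96)]
coaster call [([0.4757, -0.2702, 0.001], 0.98)]
t 5.225 tcp [ 0.47864354 -0.27283272  0.23133504] rot [3.14156528e+00 2.84668073e-05 1.57429878e+00] q [-0.73  0.38  1.29 -0.    1.46 -0.74] w 1.001006301003987 F [ 0.46164108  0.34645909 -0.56160755]
dp [-0.0087  0.0014  0.5253]
```

View pics/w1.png

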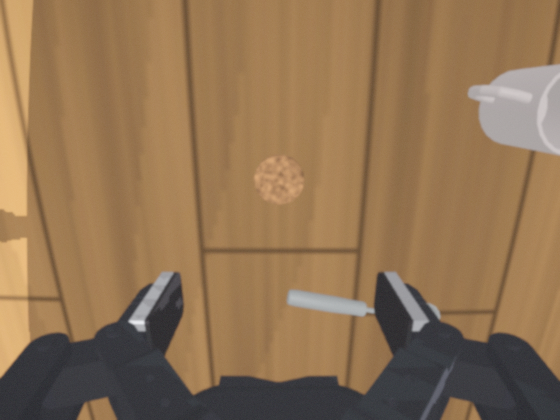

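The wrist picture shows the coaster at about (279, 180), between open fingers, with the spoon handle starting at (290, 297) and the mug at (520, 110).

```bash
cat >> look.py <<'E'
def cork(p,box):
    x0,y0,x1,y1=box; h=cv2.cvtColor(p['img'],cv2.COLOR_RGB2HSV).astype(int); k=(h[...,1]>125)&(h[...,2]>150)
    a=np.zeros_like(k); a[y0:y1,x0:x1]=k[y0:y1,x0:x1]
    a=cv2.morphologyEx(a.astype(np.uint8),cv2.MORPH_CLOSE,np.ones((5,5))); n,l,s,c=cv2.connectedComponentsWithStats(a)
    i=1+s[1:,4].argmax(); return c[i],s[i]
E
python3 - <<'E'
from look import *
p,T=cam('wrist')
h=cv2.cvtColor(p['img'],cv2.COLOR_RGB2HSV); print(h[180,270:290:3].tolist(),h[180,310:330:4].tolist())
try: c,s=cork(p,(235,140,325,220)); print(c,s,ray(p,T,c,.012))
except Exception as e: print(e)
for e in((279.5,180),(279.5,155),(279.5,205)): print(ray(p,T,e,.012))
E
```

```text
[[14, 116, 184], [14, 113, 185], [14, 116, 173], [14, 114, 196], [15, 118, 195], [14, 115, 182], [14, 115, 193]] [[16, 126, 160], [16, 124, 161], [16, 124, 166], [16, 120, 172], [16, 120, 174]]
[275.79467681 179.59043998] [ 235  140   88   80 3682] [ 0.4749728 -0.2736998  0.012    ]
[ 0.47905425 -0.2741466   0.012     ]
[ 0.4789354  -0.24661757  0.012     ]
[ 0.47917931 -0.30293411  0.012     ]
```

Call:
servo_tool --rows '[{"dp": [-0.007, 0.0015, 0.12], "rot": [0, 0, 0], "hand": 100}, {"dp": [0, 0, 0.16], "rot": [0, 0, 0], "hand": 100}, {"dp": [0, 0, 0.16], "rot": [0, 0, 0], "hand": 100}, {"dp": [0, 0, 0.16], "rot": [0, 0, 0], "hand": 100}, {"dp": [0, 0, 0.16], "rot": [0, 0, 0], "hand": 100}, {"dp": [0, 0, 0.1], "rot": [0, 0, 0], "hand": 100}, {"dp": [0, 0, 0.05], "rot": [0, 0, 0], "hand": 100}, {"dp": [0, 0, 0.025], "rot": [0, 0, 0], "hand": 100}, {"dp": [0, 0, 0], "rot": [0, 0, 0], "hand": 80}, {"dp": [0, 0, 0], "rot": [0, 0, 0], "hand": 75}]' --grip_force 20

```text
time_s: 6.52
tcp_pos: [0.4794, -0.2749, -0.0016]
tool_rot: [3.14, 0.001, 1.572]
force: [-0.2, 0.5, -0.1]
width: 0.754
grip_force: 0.0
```

Call:
servo_tool --rows '[{"dp": [0, 0, 0], "rot": [0, 0, 0], "hand": 55}, {"dp": [0, 0, 0], "rot": [0, 0, 0], "hand": 55}, {"dp": [0, 0, 0], "rot": [0, 0, 0], "hand": 55}, {"dp": [0, 0, 0], "rot": [0, 0, 0], "hand": 55}, {"dp": [0, 0, 0], "rot": [0, 0, 0], "hand": 55}]'

```text
time_s: 7.15
tcp_pos: [0.4793, -0.2749, -0.0015]
tool_rot: [3.14, 0.001, 1.572]
force: [-1.0, 0.3, 5.6]
width: 0.642
grip_force: 20.5
```

```bash
python3 - <<'E'
from look import *
p,T=cam('wrist'); cv2.imwrite('pics/w2.png',p['img'][:,:,::-1])
m(p,['coaster'])
shift([.479,-.275,.24])
E
```

```text
coaster call [([0.4778, -0.2663, 0.0113], 0.59)]
coaster call [([0.4792, -0.2712, 0.001], 0.68)]
t 7.3 tcp [ 0.47932575 -0.2748401  -0.00147541] rot [3.14044379e+00 1.07771119e-03 1.57167198e+00] q [-0.73  0.66  1.58 -0.    0.9  -0.74] w 0.6405767667711066 F [-1.10590523  1.35878982  5.87649368]
dp [-1.700e-03 -2.000e-04 -9.659e-01]
```

View pics/w2.png

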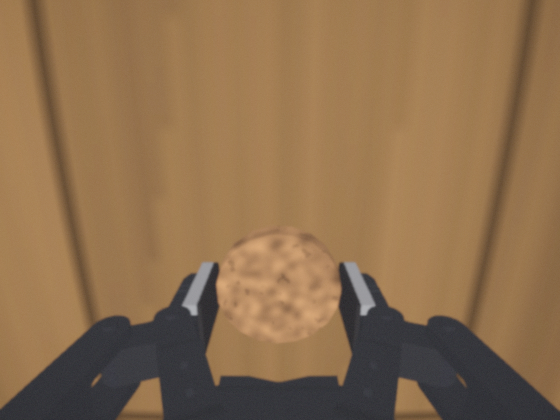

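Coaster gripped, centred at about (279, 285) between the pads.

Call:
servo_tool --rows '[{"dp": [0, 0, -0.03], "rot": [0, 0, 0], "hand": 55}, {"dp": [0, 0, -0.09], "rot": [0, 0, 0], "hand": 55}, {"dp": [0.0925, 0.0465, -0.086], "rot": [0, 0, 0], "hand": 55}, {"dp": [0.0925, 0.0465, -0.086], "rot": [0, 0, 0], "hand": 55}, {"dp": [0.0925, 0.0465, -0.086], "rot": [0, 0, 0], "hand": 55}, {"dp": [0.0925, 0.0465, -0.086], "rot": [0, 0, 0], "hand": 55}, {"dp": [0.0925, 0.0465, -0.086], "rot": [0, 0, 0], "hand": 55}, {"dp": [0.0925, 0.0465, -0.086], "rot": [0, 0, 0], "hand": 55}, {"dp": [0.0925, 0.0465, -0.086], "rot": [0, 0, 0], "hand": 55}, {"dp": [0.0925, 0.0465, -0.086], "rot": [0, 0, 0], "hand": 55}]'

```text
time_s: 8.55
tcp_pos: [0.572, -0.0886, 0.2007]
tool_rot: [3.141, 0.0, 1.572]
force: [-0.5, 0.4, -0.2]
width: 0.643
grip_force: 21.4
```

Call:
servo_tool --rows '[{"dp": [0, 0, 0], "rot": [0, 0, 0], "hand": 55}, {"dp": [0, 0, 0], "rot": [0, 0, 0], "hand": 55}]'

```text
time_s: 8.8
tcp_pos: [0.5713, -0.0899, 0.199]
tool_rot: [-3.14, -0.0, 1.571]
force: [-0.1, 0.3, -0.4]
width: 0.647
grip_force: 21.5
```

```bash
python3 - <<'E'
from look import *
p,T=cam('wrist'); cv2.imwrite('pics/w3.png',p['img'][:,:,::-1])
m(p,['coaster','bowl_top','turntable','handle','stand'])
for n in('top','scene'):
    p,_=cam(n); print(n); m(p,['bowl_top','handle','turntable','stand'])
shift([.572,.026,.13])
E
```

```text
coaster call [([0.5714, -0.0811, 0.2149], 0.68)]
coaster call [([0.5683, -0.086, 0.1992], 0.82)]
bowl_top call [([0.564, 0.0344, 0.0283], 0.97)]
bowl_top call [([0.5718, 0.0309, 0.1017], 0.66)]
turntable call [([0.5649, 0.0344, 0.0307], 0.61)]
turntable call []
handle call [([0.5665, 0.0355, 0.031], 0.73)]
handle call []
stand call [([0.5621, 0.0311, 0.028], 0.66)]
stand call []
top
bowl_top call [([0.5578, 0.135, 0.0277], 0.87)]
bowl_top call [([0.5708, 0.0291, 0.0973], 0.76)]
handle call [([0.5598, 0.1401, 0.0257], 0.82), ([0.5937, -0.4423, 0.0157], 0.61)]
handle call [([0.5588, 0.1291, 0.1702], 0.67)]
turntable call [([0.5577, 0.1351, 0.029], 0.9)]
turntable call [([0.5634, 0.1252, 0.0148], 0.71), ([0.5725, 0.0262, 0.0995], 0.39)]
stand call [([0.5538, 0.134, 0.0285], 0.96)]
stand call [([0.5637, 0.1262, -0.0016], 0.56), ([0.5593, 0.1282, 0.1678], 0.32)]
scene
bowl_top call [([0.5843, 0.1147, 0.0235], 0.59)]
bowl_top call [([0.5742, 0.0283, 0.0987], 0.9)]
handle call [([0.5892, 0.1093, 0.0364], 0.96)]
handle call [([0.5618, 0.1234, 0.1736], 0.9)]
turntable call [([0.5893, 0.1106, 0.0268], 0.57)]
turntable call [([0.5617, 0.124, 0.1761], 0.71), ([0.5615, 0.1258, 0.011], 0.68)]
stand call [([0.595, 0.1121, 0.0307], 0.74)]
stand call [([0.5574, 0.1291, 0.0031], 0.56)]
t 10.25 tcp [ 0.57190348 -0.08951565  0.19958829] rot [ 3.14155004e+00 -1.19176739e-07  1.57151640e+00] q [-0.36  0.45  1.27  0.    1.42 -0.36] w 0.6410297068756287 F [ 0.01919306 -0.2124087  -0.13353228]
dp [0.4621 0.0007 0.2784]
```

View pics/w3.png

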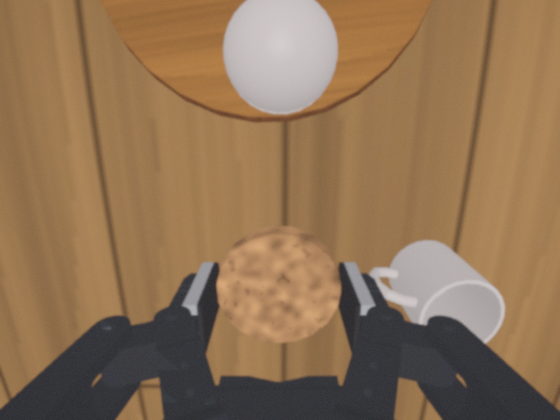

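```bash
python3 - <<'E'
from look import *
p,T=cam('wrist')
print('coaster top',ray(p,T,(279.5,284),.2135),ray(p,T,(279.5,227),.2135),ray(p,T,(279.5,342),.2135))
print('bowl',ray(p,T,(280.5,52),.055),ray(p,T,(280.5,113),.0))
# silhouette of sphere centre z .055 r .045 for candidate y, plus cylinder bottom
K=np.array(p['camera_matrix']);D=np.array(p['D'],float)
a=np.linspace(0,6.283,200)
for y in(.022,.026,.03):
    pts=[[.5725+r*np.cos(t),y+r*np.sin(t),z] for t in a for r,z in [(.047,.030),(.045,.055)]+[(.045*np.cos(e),.055+.045*np.sin(e)) for e in np.linspace(0,1.5,20)]]
    q=(np.linalg.inv(T)@np.c_[pts,np.ones(len(pts))].T)[:3].T*[1,-1,-1]
    uv=cv2.projectPoints(q,np.zeros(3),np.zeros(3),K,D)[0][:,0]; print(y,uv.min(0),uv.max(0))
g=p['img'].astype(int); print(g[100:122:1,280].tolist(),[i for i in range(200,360) if abs(g[55,i]-g[55,i-1]).sum()>60])
E
```

```text
coaster top [ 0.57166702 -0.08418522  0.2135    ] [ 0.57162409 -0.05780048  0.2135    ] [ 0.57171872 -0.11487545  0.2135    ]
bowl [0.57271622 0.02931837 0.055     ] [ 0.57313129 -0.0189762   0.        ]
0.022 [222.83777301  -3.08977858] [337.65660884 120.84655138]
0.026 [222.6232004   -9.11915658] [337.8916323  116.28471732]
0.03 [222.40892253 -15.24097597] [338.1263961  111.69133801]
[[185, 177, 178], [184, 176, 176], [183, 177, 176], [182, 174, 175], [181, 175, 173], [182, 175, 174], [178, 171, 170], [178, 172, 171], [177, 169, 168], [177, 169, 169], [173, 166, 166], [177, 170, 170], [182, 174, 175], [183, 172, 169], [175, 154, 143], [164, 126, 98], [149, 106, 67], [134, 91, 56], [121, 79, 50], [117, 75, 48], [117, 78, 51], [122, 85, 54]] [222, 337]
```

Call:
servo_tool --rows '[{"dp": [0.04, 0.003, 0], "rot": [0, 0, 0], "hand": 55}, {"dp": [0.07, 0, 0], "rot": [0, 0, 0], "hand": 55}, {"dp": [0.09, 0, 0.02], "rot": [0, 0, 0], "hand": 55}, {"dp": [0.09, 0, 0.03], "rot": [0, 0, 0], "hand": 55}, {"dp": [0.09, 0, 0.04], "rot": [0, 0, 0], "hand": 55}, {"dp": [0.05, 0, 0.05], "rot": [0, 0, 0], "hand": 55}, {"dp": [0.032, 0, 0.06], "rot": [0, 0, 0], "hand": 55}, {"dp": [0, 0, 0.07], "rot": [0, 0, 0], "hand": 55}, {"dp": [0, 0, 0.05], "rot": [0, 0, 0], "hand": 55}, {"dp": [0, 0, 0], "rot": [0, 0, 0], "hand": 55}]'

```text
time_s: 11.55
tcp_pos: [0.5722, 0.0258, 0.1185]
tool_rot: [-3.14, -0.0, 1.571]
force: [0.1, 0.1, -0.3]
width: 0.646
grip_force: 21.5
```

Call:
servo_tool --rows '[{"dp": [0, 0, 0.03], "rot": [0, 0, 0], "hand": 55}, {"dp": [0, 0, 0.02], "rot": [0, 0, 0], "hand": 55}, {"dp": [0, 0, 0.015], "rot": [0, 0, 0], "hand": 55}, {"dp": [0, 0, 0], "rot": [0, 0, 0], "hand": 55}]'

```text
time_s: 12.05
tcp_pos: [0.5725, 0.026, 0.1031]
tool_rot: [-3.141, -0.0, 1.571]
force: [0.9, -0.2, -0.0]
width: 0.646
grip_force: 21.5
```

```bash
python3 - <<'E'
from look import *
shift([.5725,.026,.0985])
p,_=cam('scene'); cv2.imwrite('pics/s2.png',cv2.resize(p['img'][150:290,250:430,::-1],None,fx=4,fy=4,interpolation=2)); m(p,['coaster','bowl_top'])
E
```

```text
t 12.05 tcp [0.57247245 0.02596251 0.10311576] rot [-3.14120960e+00 -2.63606186e-05  1.57149626e+00] q [-0.16  0.54  1.42 -0.    1.18 -0.16] w 0.6461302051732202 F [ 0.89829084 -0.2452121  -0.00309456]
dp [0.0001 0.0001 0.0185]
coaster call []
coaster call [([0.5736, 0.0302, 0.1049], 0.77)]
bowl_top call [([0.5998, 0.1242, 0.0267], 0.67)]
bowl_top call [([0.5729, 0.0302, 0.1016], 0.57)]
```

View pics/s2.png

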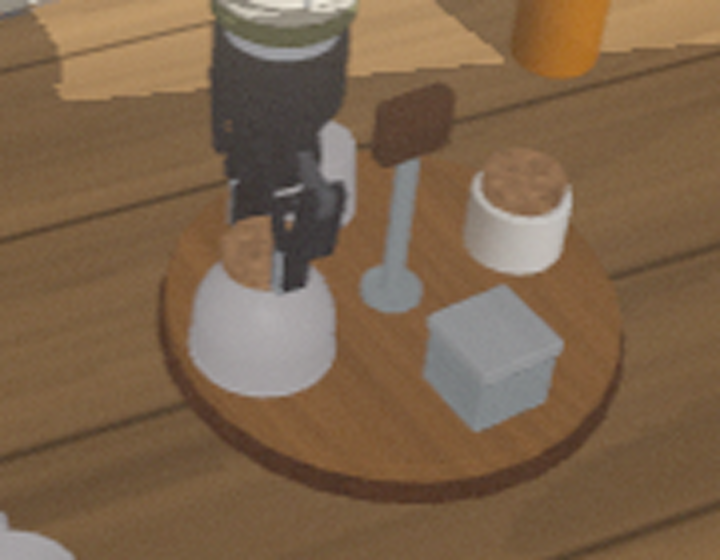

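The crop shows the coaster level just over the dome near (255, 255), with the handle clear at (415, 125).

Call:
servo_tool --rows '[{"dp": [0, 0, 0.006], "rot": [0, 0, 0], "hand": 55}, {"dp": [0, 0, 0.005], "rot": [0, 0, 0], "hand": 55}, {"dp": [0, 0, 0], "rot": [0, 0, 0], "hand": 55}]'

```text
time_s: 12.68
tcp_pos: [0.5725, 0.026, 0.1004]
tool_rot: [-3.141, -0.0, 1.572]
force: [-0.1, -0.1, -0.2]
width: 0.639
grip_force: 21.5
```

Call:
servo_tool --rows '[{"dp": [0, 0, 0.006], "rot": [0, 0, 0], "hand": 55}, {"dp": [0, 0, 0], "rot": [0, 0, 0], "hand": 55}]'

```text
time_s: 12.92
tcp_pos: [0.5725, 0.026, 0.0989]
tool_rot: [-3.141, -0.0, 1.571]
force: [-1.0, -0.1, -1.2]
width: 0.643
grip_force: 21.5
```

Call:
servo_tool --rows '[{"dp": [0, 0, 0.004], "rot": [0, 0, 0], "hand": 55}, {"dp": [0, 0, 0], "rot": [0, 0, 0], "hand": 55}]'

```text
time_s: 13.18
tcp_pos: [0.5728, 0.026, 0.0984]
tool_rot: [3.141, 0.0, 1.571]
force: [1.0, -0.3, 2.6]
width: 0.643
grip_force: 21.7
```

Call:
servo_tool --rows '[{"dp": [0, 0, 0.004], "rot": [0, 0, 0], "hand": 55}, {"dp": [0, 0, 0], "rot": [0, 0, 0], "hand": 55}]'

```text
time_s: 13.42
tcp_pos: [0.5734, 0.026, 0.0983]
tool_rot: [3.139, 0.0, 1.571]
force: [0.0, 1.0, 8.9]
width: 0.645
grip_force: 22.2
```

Call:
servo_tool --rows '[{"dp": [0, 0, -0.004], "rot": [0, 0, 0], "hand": 55}, {"dp": [0, 0, -0.001], "rot": [0, 0, 0], "hand": 64}, {"dp": [0, 0, 0], "rot": [0, 0, 0], "hand": 68}, {"dp": [0, 0, 0], "rot": [0, 0, 0], "hand": 72}, {"dp": [0, 0, 0], "rot": [0, 0, 0], "hand": 80}, {"dp": [0, 0, 0], "rot": [0, 0, 0], "hand": 90}, {"dp": [0, 0, 0], "rot": [0, 0, 0], "hand": 100}, {"dp": [0, 0, 0], "rot": [0, 0, 0], "hand": 100}, {"dp": [0, 0, 0], "rot": [0, 0, 0], "hand": 100}]'

```text
time_s: 14.55
tcp_pos: [0.5725, 0.026, 0.0983]
tool_rot: [-3.142, 0.0, 1.571]
force: [-0.9, 0.6, -0.5]
width: 1.001
grip_force: 0.0
```

```bash
python3 - <<'E'
from look import *
p,T=cam('wrist'); cv2.imwrite('pics/w4.png',p['img'][:,:,::-1]); m(p,['coaster','bowl_top'])
p,_=cam('scene'); m(p,['coaster','bowl_top'])
shift([.5617,.1258,.157])
E
```

```text
coaster call []
coaster call [([0.5702, 0.0306, 0.1011], 0.56)]
bowl_top call [([0.5657, 0.1052, 0.0313], 0.8)]
bowl_top call []
coaster call [([0.5763, 0.0183, 0.1107], 0.69)]
coaster call [([0.5713, 0.0305, 0.0971], 0.67)]
bowl_top call [([0.6003, 0.1236, 0.0264], 0.73), ([0.3577, 0.3804, 0.0695], 0.32)]
bowl_top call [([0.5722, 0.0291, 0.1005], 0.78)]
t 15.05 tcp [0.57255299 0.02594776 0.09830539] rot [-3.14156534e+00 -3.19161674e-05  1.57142067e+00] q [-0.16  0.55  1.43  0.    1.17 -0.16] w 1.0025905498456595 F [0.62446029 0.66513786 0.47129218]
dp [ 0.3994 -0.0432 -0.2348]
```

View pics/w4.png

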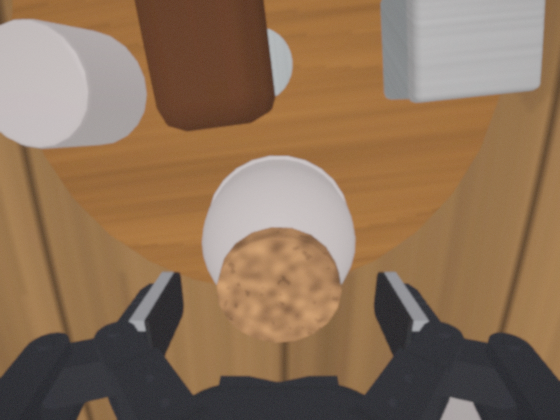

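The coaster rests free on the dome at about (280, 285); the fin is at (208, 60).

Call:
servo_tool --rows '[{"dp": [0, 0, -0.04], "rot": [0, 0, 0], "hand": 100}, {"dp": [0, 0, -0.1], "rot": [0, 0, 0], "hand": 100}, {"dp": [0, 0, -0.15], "rot": [0, 0, 0], "hand": 100}, {"dp": [0, 0, -0.15], "rot": [0, 0, 0], "hand": 100}, {"dp": [0, 0, -0.15], "rot": [0, 0, 0], "hand": 100}, {"dp": [0, 0, -0.1], "rot": [0, 0, 0], "hand": 100}, {"dp": [0, 0, -0.03], "rot": [0, 0, 0], "hand": 100}, {"dp": [0, 0, 0], "rot": [0, 0, 0], "hand": 100}]'

```text
time_s: 16.05
tcp_pos: [0.5724, 0.026, 0.2782]
tool_rot: [-3.142, 0.0, 1.572]
force: [-0.3, 0.5, -0.8]
width: 0.998
grip_force: 0.0
```

```bash
python3 - <<'E'
from look import *
p,T=cam('wrist'); cv2.imwrite('pics/w5.png',p['img'][:,:,::-1]); m(p,['coaster','bowl_top','handle','stand'])
np.savez('w5.npz',K=p['camera_matrix'],D=p['D'],T=T)
shift([.5617,.1258,.157])
E
```

```text
coaster call [([0.5718, 0.032, 0.112], 0.64)]
coaster call [([0.573, 0.0313, 0.1012], 0.86)]
bowl_top call [([0.5616, 0.1235, 0.0256], 0.77), ([0.6968, -0.1784, 0.0552], 0.3)]
bowl_top call []
handle call [([0.5668, 0.1237, 0.0316], 0.77)]
handle call [([0.5648, 0.1307, 0.1723], 0.92)]
stand call [([0.5607, 0.116, 0.0305], 0.58)]
stand call [([0.5606, 0.1236, 0.0007], 0.65)]
t 16.5 tcp [0.5725188  0.02595889 0.27806396] rot [-3.14112090e+00 -4.10701593e-05  1.57144276e+00] q [-0.16  0.4   1.14 -0.    1.61 -0.16] w 1.0007877191859846 F [-0.09385961 -0.30795353  0.03534006]
dp [ 0.3994 -0.0428  0.4843]
```

View pics/w5.png

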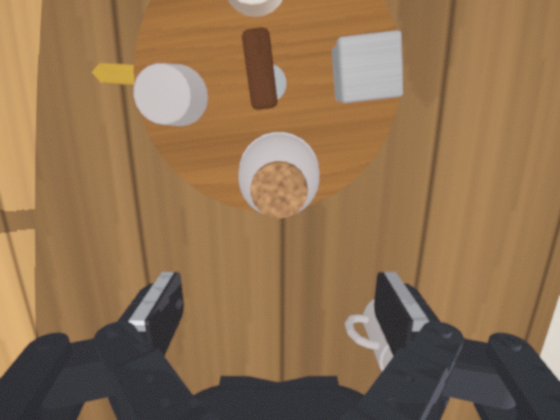

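The picture shows the coaster on the dome at (279, 190), the fin centred near (260, 68), the pointer tip at (93, 72).

```bash
python3 - <<'E'
from look import *
q=np.load('w5.npz'); p={'camera_matrix':q['K'],'D':q['D']}; T=q['T']
for n,uv,z in [('fin c',(260,68),.192),('fin far',(256,29),.192),('fin near',(264.5,107),.192),('tip',(93,72),.012),('pt inner',(133,74),.012),('post foot',(270,82),.03),('coaster',(279,188),.112)]: print(n,ray(p,T,uv,z).round(4))
E
```

```text
fin c [0.5599 0.1275 0.192 ]
fin far [0.5578 0.1502 0.192 ]
fin near [0.5625 0.1035 0.192 ]
tip [0.3568 0.1427 0.012 ]
pt inner [0.404  0.1394 0.012 ]
post foot [0.5623 0.1282 0.03  ]
coaster [0.5722 0.0289 0.112 ]
```

Call:
servo_tool --rows '[{"dp": [0.05, -0.006, 0], "rot": [0, 0, 0], "hand": 100}, {"dp": [0.1, -0.01, 0], "rot": [0, 0, 0], "hand": 100}, {"dp": [0.1, -0.01, 0], "rot": [0, 0, 0], "hand": 100}, {"dp": [0.1, -0.01, 0], "rot": [0, 0, 0], "hand": 100}, {"dp": [0.053, -0.01, 0.03], "rot": [0, 0, 0], "hand": 100}, {"dp": [0, 0, 0.1], "rot": [0, 0, -0.0335], "hand": 100}, {"dp": [0, 0, 0.14], "rot": [0, 0, 0], "hand": 80}, {"dp": [0, 0, 0.12], "rot": [0, 0, 0], "hand": 70}, {"dp": [0, 0, 0.07], "rot": [0, 0, 0], "hand": 60}, {"dp": [0, 0, 0.024], "rot": [0, 0, 0], "hand": 50}]'

```text
time_s: 17.75
tcp_pos: [0.5604, 0.1268, 0.156]
tool_rot: [-3.139, -0.0, 1.677]
force: [-0.9, -0.3, 0.4]
width: 0.502
grip_force: 0.0
```

Call:
servo_tool --rows '[{"dp": [0, 0, 0], "rot": [0, 0, 0], "hand": 40}, {"dp": [0, 0, 0], "rot": [0, 0, 0], "hand": 34}, {"dp": [0, 0, 0], "rot": [0, 0, 0], "hand": 30}, {"dp": [0, 0, 0], "rot": [0, 0, 0], "hand": 28}, {"dp": [0, 0, 0], "rot": [0, 0, 0], "hand": 28}]'

```text
time_s: 18.38
tcp_pos: [0.561, 0.1267, 0.1575]
tool_rot: [3.141, 0.0, 1.677]
force: [0.0, 0.8, 0.0]
width: 0.282
grip_force: 0.0
```

```bash
python3 - <<'E'
from look import *
p,T=cam('wrist'); cv2.imwrite('pics/w6.png',p['img'][:,:,::-1])
shift([.561,.1268,.157])
E
```

```text
t 18.425 tcp [0.56101145 0.1267073  0.15740719] rot [3.14144136e+00 3.94636367e-06 1.67671507e+00] q [ 0.02  0.49  1.35  0.    1.31 -0.09] w 0.27991975921106943 F [-0.20121519  0.23277025  0.16817921]
dp [ 0.0004 -0.      0.0016]
```

View pics/w6.png

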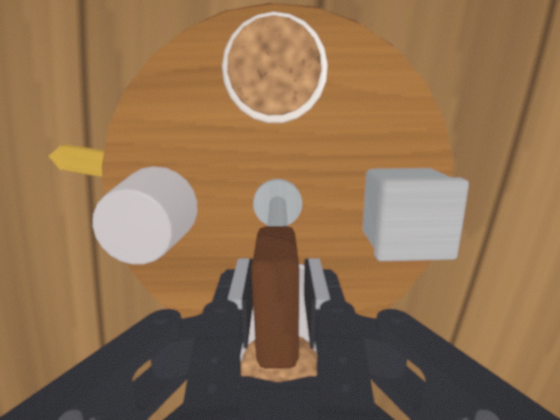

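The fin at (276, 300) stands between the pads, aligned; the coaster is just visible beneath at (278, 365). Closing slowly.

Call:
servo_tool --rows '[{"dp": [0, 0, 0], "rot": [0, 0, 0], "hand": 26}, {"dp": [0, 0, 0], "rot": [0, 0, 0], "hand": 24}, {"dp": [0, 0, 0], "rot": [0, 0, 0], "hand": 22}, {"dp": [0, 0, 0], "rot": [0, 0, 0], "hand": 20}, {"dp": [0, 0, 0], "rot": [0, 0, 0], "hand": 18}, {"dp": [0, 0, 0], "rot": [0, 0, 0], "hand": 16}, {"dp": [0, 0, 0], "rot": [0, 0, 0], "hand": 12}, {"dp": [0, 0, 0], "rot": [0, 0, 0], "hand": 12}]' --grip_force 25

```text
time_s: 19.42
tcp_pos: [0.5601, 0.1267, 0.1574]
tool_rot: [-3.139, 0.0, 1.677]
force: [-5.6, -1.1, 3.8]
width: 0.207
grip_force: 24.4
```

```bash
python3 - <<'E'
from look import *
p,_=cam('scene'); m(p,['coaster','bowl_top'])
p,_=cam('top'); m(p,['coaster','bowl_top'])
shift([.561,.1268,.157])
E
```

```text
coaster call [([0.5778, 0.0266, 0.1102], 0.55)]
coaster call [([0.5678, 0.0282, 0.096], 0.53)]
bowl_top call [([0.595, 0.1153, 0.0267], 0.96)]
bowl_top call [([0.5709, 0.0269, 0.0953], 0.94)]
coaster call [([0.5713, 0.0227, 0.1144], 0.78)]
coaster call [([0.567, 0.0254, 0.1061], 0.68)]
bowl_top call [([0.5433, 0.0663, 0.0274], 0.61)]
bowl_top call [([0.5718, 0.0279, 0.0983], 0.8)]
t 19.925 tcp [0.56003453 0.12668473 0.15739494] rot [-3.13943448e+00  7.44008681e-05  1.67688504e+00] q [ 0.02  0.49  1.35 -0.    1.31 -0.09] w 0.20551906180111987 F [-7.17681708 -1.51015683  3.88855019]
dp [0.     0.0039 0.0016]
```

Call:
servo_tool --rows '[{"dp": [0, -0.002, 0], "rot": [0, 0, 0.004], "hand": 12}, {"dp": [0, -0.002, 0], "rot": [0, 0, 0.008], "hand": 12}, {"dp": [0, 0, 0], "rot": [0, 0, 0.012], "hand": 12}, {"dp": [0, 0, 0], "rot": [0, 0, 0.016], "hand": 12}, {"dp": [0, 0, 0], "rot": [0, 0, 0.02], "hand": 12}, {"dp": [0, 0, 0], "rot": [0, 0, 0.022], "hand": 12}, {"dp": [0, 0, 0], "rot": [0, 0, 0.022], "hand": 12}, {"dp": [0, 0, 0], "rot": [0, 0, 0.022], "hand": 12}, {"dp": [0, 0, 0], "rot": [0, 0, 0.022], "hand": 12}, {"dp": [0, 0, 0], "rot": [0, 0, 0.022], "hand": 12}]'

```text
time_s: 21.18
tcp_pos: [0.5605, 0.1266, 0.1574]
tool_rot: [3.14, -0.001, 1.139]
force: [0.9, -0.0, 0.8]
width: 0.207
grip_force: 24.4
```

Call:
servo_tool --rows '[{"dp": [0, 0, 0], "rot": [0, 0, 0.022], "hand": 12}, {"dp": [0, 0, 0], "rot": [0, 0, 0.022], "hand": 12}, {"dp": [0, 0, 0], "rot": [0, 0, 0.022], "hand": 12}, {"dp": [0, 0, 0], "rot": [0, 0, 0.022], "hand": 12}, {"dp": [0, 0, 0], "rot": [0, 0, 0.022], "hand": 12}, {"dp": [0, 0, 0], "rot": [0, 0, 0.022], "hand": 12}, {"dp": [0, 0, 0], "rot": [0, 0, 0.022], "hand": 12}, {"dp": [0, 0, 0], "rot": [0, 0, 0.022], "hand": 12}, {"dp": [0, 0, 0], "rot": [0, 0, 0.022], "hand": 12}, {"dp": [0, 0, 0], "rot": [0, 0, 0.022], "hand": 12}]'

```text
time_s: 22.42
tcp_pos: [0.561, 0.1262, 0.1574]
tool_rot: [3.14, -0.002, 0.448]
force: [3.0, -1.7, -0.5]
width: 0.204
grip_force: 24.3
```

Call:
servo_tool --rows '[{"dp": [0, 0, 0], "rot": [0, 0, 0.022], "hand": 12}, {"dp": [0, 0, 0], "rot": [0, 0, 0.022], "hand": 12}, {"dp": [0, 0, 0], "rot": [0, 0, 0.022], "hand": 12}, {"dp": [0, 0, 0], "rot": [0, 0, 0.022], "hand": 12}, {"dp": [0, 0, 0], "rot": [0, 0, 0.022], "hand": 12}, {"dp": [0, 0, 0], "rot": [0, 0, 0.02], "hand": 12}, {"dp": [0, 0, 0], "rot": [0, 0, 0.016], "hand": 12}, {"dp": [0, 0, 0], "rot": [0, 0, 0.012], "hand": 12}, {"dp": [0, 0, 0], "rot": [0, 0, 0.008], "hand": 12}, {"dp": [0, 0, 0], "rot": [0, 0, 0.004], "hand": 12}]'

```text
time_s: 23.68
tcp_pos: [0.5611, 0.1258, 0.1574]
tool_rot: [3.141, -0.003, -0.085]
force: [3.1, -4.7, -0.9]
width: 0.208
grip_force: 24.7
```

Call:
servo_tool --rows '[{"dp": [0, 0, 0], "rot": [0, 0, 0], "hand": 12}, {"dp": [0, 0, 0], "rot": [0, 0, 0], "hand": 12}, {"dp": [0, 0, 0], "rot": [0, 0, 0], "hand": 12}]'

```text
time_s: 24.05
tcp_pos: [0.5611, 0.1257, 0.1574]
tool_rot: [3.141, -0.002, -0.084]
force: [1.5, -5.2, -1.2]
width: 0.207
grip_force: 24.7
```

```bash
python3 - <<'E'
from look import *
p,T=cam('wrist'); np.savez('w7.npz',K=p['camera_matrix'],D=p['D'],T=T)
b=p['img'][:,:,::-1]
q,_=cam('scene'); m(q,['coaster','bowl_top'])
s=cv2.resize(q['img'][150:290,250:390,::-1],(420,420))
r,_=cam('top'); m(r,['coaster','bowl_top','stand','handle'])
t=cv2.resize(r['img'][145:285,170:310,::-1],(420,420))
cv2.imwrite('pics/f1.png',cv2.resize(np.hstack([s,t]),(800,400)))
shift([.561,.1268,.157])
E
```

```text
coaster call [([0.3602, 0.3824, 0.0745], 0.66), ([0.4675, 0.1341, 0.1122], 0.46)]
coaster call [([0.4562, 0.1406, 0.1014], 0.52)]
bowl_top call [([0.585, 0.1075, 0.0292], 0.75)]
bowl_top call [([0.4636, 0.1366, 0.0974], 0.88)]
coaster call []
coaster call [([0.4605, 0.1303, 0.1048], 0.57), ([0.7353, -0.1941, -0.0004], 0.46)]
bowl_top call [([0.5464, 0.0608, 0.0301], 0.9)]
bowl_top call []
stand call [([0.5445, 0.0558, 0.0324], 0.91)]
stand call [([0.5616, 0.1268, -0.0022], 0.73)]
handle call [([0.5466, 0.063, 0.0278], 0.65)]
handle call []
t 24.8 tcp [0.56108051 0.12574624 0.15737513] rot [ 3.14062280e+00 -2.46843782e-03 -8.42992661e-02] q [ 0.02  0.48  1.35 -0.    1.31  1.67] w 0.20927957109530976 F [ 2.57409571 -4.3278289  -0.03568926]
dp [-0.0007 -0.0042  0.0015]
```

View pics/f1.png

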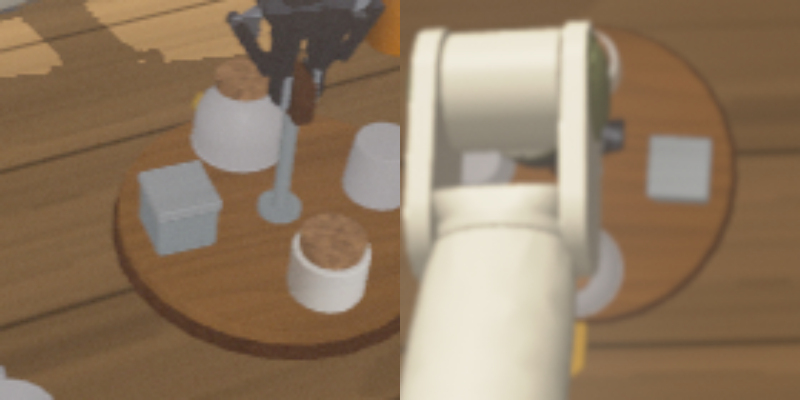

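The bowl sits in line with the pointer (right panel, bowl about column 578, pointer 577), and the coaster is level on the dome at (243, 78) in the left panel. The measured error is about 2 mm sideways, so I'm handing in.

```bash
python3 -c "
from station import job_done
print(job_done())"
```

```text
the job is handed in; nothing more can be done
None
```

I handed the job in at about 25 s: the coaster is balanced on the bowl, the bowl is within about 2–3 mm of the pointer line, and the gripper is still holding the handle. The mug, jar and spoon were left alone. The hand-in returned no verdict.

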